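# Push the drill-bit case home between its guide rails

### The arm

A 6-joint arm with a two-finger parallel gripper is mounted at the origin on the work surface. World frame = base frame: x ahead of the robot, y to its left, z up, the work surface at z = 0. Lengths are in m, angles in rad, forces in N, time in s.
With the tool pointing down it reaches from about 0.3 to 0.775 m from the base axis. Payload 14.6 kg.
Tool frame: the origin (TCP) lies on the centre line of the jaws, within the pads' length; the fingertips stand ctrl.tcp_to_tips ahead of it and the grasp point (between the pads) lies 2 mm behind it (ctrl.tcp_to_tips is the distance from the TCP to the fingertips, in m); z points along the fingers, y is the line along which they close (so a half turn about z gives the same grasp; the last joint's range is limited). The gripper opens to 94 mm and grips with 3 to 60 N. Pads are 16 mm wide; open, the fingers measure 119 mm over their backs; the gripper's body (75 mm by 177 mm) begins 78 mm behind the grasp point.
Start: joints at [-1.296, 0.3, 1.521, -0, 1.321, -0.067], TCP at [0.184, -0.518, 0.183] pointing down, gripper open.
Joint ranges: [-3.03, 3.03], [-0.79, 2.21], [0.23, 2.52], [-1.04, 4.18], [0, 3.07], [-2.55, 2.55]. Speed limits (rad/s): [2.22, 2.22, 2.57, 3.14, 3.14, 3.14].

### API

Orientations are given as [roll, pitch, yaw] about the fixed x, y, z axes, in that order (R = Rz(yaw) Ry(pitch) Rx(roll)).
In Python, from station import telemetry, viewer, hand_in, ctrl gives the robot as it stands.
- The arm moves only by the tool step_arm, never from a script. Its argument "plan" is a list of rows, each an object of numbers: "dx", "dy", "dz": the shift along the tool's x, y, z scaled (see below); "rx", "ry", "rz": the turn, a rotation vector about the tool's x, y, z scaled (see below); "claw": the closure, from 0 (fully open) to 1 (shut). In form: [{"dx": .., "dy": .., "dz": .., "rx": .., "ry": .., "rz": .., "claw": ..}, ...]. A call has 1 to 10 rows; each row shifts and turns the commanded pose from where the row before left it, along the tool's axes as they then stand; what a row does not reach is not made up. The controller multiplies each number of a shift by 0.1 m and each number of a turn by 90 degrees. A row lasts 1/10 s, in which the tool goes at most 50 mm and 8.59 degrees, less where a joint would pass 70% of its speed; a pose out of reach is approached as far as the arm can. A call with a number of a shift or a turn outside -1 to 1 is refused whole. A call with a gripper value outside its range is refused whole. The fingers move at their own pace and stop on an object; "grip_force" is the grip in N (left out, the last holds). Time passes only in rows, so rows that do not move let the fingers close. It gives the time, the measured TCP pose, the force, the opening and the grip force at its end, in the units of the state.
- telemetry.get_obs(): the state, without advancing time (a new reading comes with each control period).
- viewer.camera(name): name is "scene" or "top" or "wrist"; returns a dict with "img" (480x640x3 uint8, red, green, blue), "z_map" (480x640 float32, m along the optical axis (not along the pixel's ray), 0 where there is no reading), "fx", "fy", "cx", "cy" (pixels), "R" (3x3) and "t" (3): a world point X has camera coordinates R X + t; the wrist camera has in their place "tool_from_camera" (4x4, takes a point from camera to tool coordinates, whose origin is the TCP and whose axes are the flange's). Camera axes: x right, y down, z forward; pixel columns grow to the right and rows downward; lengths in m; the calibration is good to about 2 mm. A picture is of the moment at which its call begins: read the wrist's pose just before it.
- hand_in(): hands the job in; it is judged then, once.
Trained networks look in a picture, given as the dict that the camera call returned (one of the last four; its "shot" number tells which), for a name from the list of things; names that differ only in an ending like _2 or _b are one class to them, and where a whole thing is asked for, a point or a joint stands for the part that bears it (a point fixed in the world has none). Each returns a list of dicts, best first, with "score" (0 to 1); they miss things now and then, are a little off and sometimes report something else, mostly with a low value. They report only what shows in the picture. A call takes as long as a camera call. They do not tell look-alikes from the thing itself.
- viewer.recognise(target, picture): "rect" ([left, top, right, bottom] in pixels, round what is visible of it).
The state is a dict: "time_s": time; "qpos": joint angles; "joint_vel": joint speeds; "tau": joint torques, N m; "ee_pos": TCP position; "eef_rot": TCP orientation; "force": force on the tool from outside, world axes, zero at the start; "moment": the same for the moment, N m; "grip_width": finger opening in m; "grip_force": force on a finger pad.
Only numpy, scipy, OpenCV 4.12 (cv2) and the standard library are available. Lean on these libraries where they do the work, as an engineer would, in place of code of your own. Each camera call takes 0.05 s, during which the arm holds its last target. There are 200 camera calls.

### The job

On the garage bench one of the two drill-bit cases is sitting crooked just before the mouth of its lane. Straighten it up and push it with the fingers down between the two guide rails until it sits squarely and fully home against the wooden stop; neither the case nor the robot may touch a rail, and the case must stay flat on the board, never lifted or tipped. Leave the other case and everything else on the bench where it is, and finish with the hand clear.

Things in the scene. Friction and masses are not known exactly. Their poses are not given: they have to be found in the camera images.
- case: The closed drill-bit case to push: plain dark steel box, 90 mm long (x), 84 wide (y), 60 tall, 0.3 to 0.65 kg, small latch on its rear (-x) face towards the robot. It starts on the plywood just before its lane's mouth, up to 13 mm off the lane's middle and turned up to 0.13 rad. It slides with a push of 1 to 5 N. Origin: centre of its underside; z up.
- lane: Lane of that case, left or right of the other lane: plywood board fixed on the bench, 300 mm long (x), 140 wide, 6 thick. Origin: centre of its underside; x points down the lane, away from the robot. Rails from x = -20 mm to 140, inner faces at y = +51 and -51 mm (9 mm free each side of a centred case). Board bare from x = -150 to -20.
- lane_mouth (a point): Middle of the lane's mouth, between the near ends of the rails, on the board's upper face.
- lane_home (a point): Where the case's origin lies when it is home: on the lane's middle line, on the board's upper face, x = 95 mm in the lane's frame. The near face of the wooden stop (40 mm tall, across the whole board) is 45 mm beyond it.
- lane_rail_left: Left (+y) aluminium guide rail of that lane, 160 mm long, 20 mm high (top 26 mm above the bench), upright leg 4 mm thick with a 3 mm thick foot 11 mm wide outside it. Origin: middle of its length, on the board's upper face, at the inner (lane side) face; axes as the lane.
- lane_rail_right: Right (-y) guide rail of that lane, mirror image of the left one.
- other_lane: The second lane, same construction and axes, with the other case home in it. Fixed.
- other_case: A second closed case identical to case, already fully home in the other lane, to be left there. Origin: centre of its underside.
- oil_bottle: Small white plastic oil bottle, 36 mm across, 75 mm tall, standing on the bench between the two lanes. Origin: centre of its underside.
- screw_jar: Glass screw jar, 68 mm across, 80 mm tall, standing left of the lanes. Origin: centre of its underside.
- spare_wheel: Spare grinding wheel lying flat right of the lanes, 125 mm across, 20 mm thick, 20 mm bore. Origin: centre of its underside.
- screwdriver: Screwdriver lying on the bench left of the lanes, under 30 mm tall. Lies along its x axis.
- wrench: Steel wrench lying on the bench right of the lanes, under 15 mm tall. Lies along its x axis.
Mind the look-alikes: they are no part of the job. What is shaped like the case but red is not meant.

How it is judged:
On the way:
1. the case is on the board between the rails, about half way down the lane (x of case in the frame of lane between 0.02 and 0.085 m and y of case in the frame of lane between -0.009 and 0.009 m and z of case in the frame of lane below 0.01 m), for 0.05 s.
At the end, for the whole second after the job is handed in: The case rests flat on the board between the rails, within 4 mm of fully home against the stop, square to the lane within 0.06 rad, at rest (x of case in the frame of lane above 0.091 m and angle between the x axis of case and the x axis of lane, either way round below 0.06 rad and y of case in the frame of lane between -0.009 and 0.009 m and z of case in the frame of lane below 0.01 m and angle between case's own z axis and vertical below 0.05 rad and linear speed of case below 0.01 m/s); the robot touches nothing.
It fails at once if a guide rail of the lane was touched by the case or the robot (contact force between any of lane_rail_left, lane_rail_right and anything else above 0.3 N).
It fails at once if the case was lifted off the board or tipped (z of case in the frame of lane above 0.014 m or angle between case's own z axis and vertical above 0.15 rad).
It fails at once if another thing on the bench was moved by more than 10 mm (distance of any of other_case, oil_bottle, screw_jar, spare_wheel, screwdriver, wrench from where it was at the start of the episode above 0.01 m).
It also fails if it takes over 70 s, if anything falls off the work surface, if the arm or the gripper's body presses on something with over 40 N, if the wrist force passes 120 N, or if a joint passes its speed limit or range.

## Working session

There is one attempt and no reset: what is moved stays moved. The work goes in short steps, Python scripts to look and compute and a tool call to move; the robot and the scene stay as the last step left them, time stands still between calls to the robot, and variables do not carry over. Pictures are saved under pics/ and viewed, at most 10 in all, crops included, and the job is handed in when it is done.

Besides the shell and the picture viewer there is one more tool, called after "Request:" as a command line: name --argument value ..., lists and objects as JSON in quotes. step_arm: Moves the arm, as the interface text tells. Shifts and turns lie within -1 to 1; 1 stands for 0.1 m of shift or 90 degrees of turn. Its arguments: {"type":"object","properties":{"plan":{"type":"array"},"grip_force":{"type":"number"}},"required":["plan"]}

```bash
mkdir -p pics
cat > h.py <<'E'
import numpy as np, cv2
from station import telemetry, viewer, hand_in, ctrl
def world(c):
    z=c["z_map"]; v,u=np.mgrid[0:480,0:640]
    P=np.stack([(u-c["cx"])/c["fx"]*z,(v-c["cy"])/c["fy"]*z,z],-1)
    return (P-np.array(c["t"]))@np.array(c["R"])
def save(c,n): cv2.imwrite("pics/"+n,c["img"][:,:,::-1])
E
python3 - <<'E'
from h import *
o=telemetry.get_obs(); print(o, ctrl.tcp_to_tips)
for n in ["top","scene"]:
    c=viewer.camera(n); save(c,n+".png"); np.savez(n+".npz",**{k:c[k] for k in("img","z_map","fx","fy","cx","cy","R","t")})
    for t in ["case","lane","oil_bottle","lane_rail_left"]: print(n,t,[(r["rect"],round(r["score"],2)) for r in viewer.recognise(t,c)][:4])
E
```

```text
{'time_s': 0.0, 'qpos': array([-1.29561248e+00,  3.00458252e-01,  1.52160350e+00, -9.83747096e-06,
        1.32068633e+00, -6.66241050e-02]), 'joint_vel': array([-0.00041085,  0.00086732, -0.00029024,  0.0003566 , -0.00088539,
       -0.00045499]), 'tau': array([ 2.00848626e-03, -5.31809449e+01, -3.52735913e+01,  7.08672800e-02,
        2.43178447e-02, -7.34999594e-05]), 'ee_pos': array([ 0.184257  , -0.51790505,  0.18278391]), 'eef_rot': array([-3.14043915e+00, -6.74151547e-05,  3.41810354e-01]), 'force': array([-0.28108463,  0.02349825, -0.15396677]), 'moment': array([ 0.05093476, -0.01812626,  0.01574979]), 'grip_force': 0.0, 'grip_width': 0.09380966344995421} 0.017
top case [([294.1, 166.1, 330.7, 207.3], 0.81), ([349.6, 192.7, 428.1, 321.6], 0.66), ([356.8, 265.3, 405.1, 314.5], 0.63)]
top lane [([350.8, 195.8, 426.5, 317.4], 0.62)]
top oil_bottle [([311.6, 253.8, 325.6, 269.5], 0.46), ([346.9, 200.3, 430.7, 319.8], 0.38)]
top lane_rail_left [([346.4, 195.9, 428.8, 320.6], 0.73), ([362.9, 205.6, 382.3, 259.0], 0.54)]
scene case [([252.0, 292.1, 314.5, 357.6], 0.94), ([228.5, 168.6, 282.5, 227.1], 0.64)]
scene lane [([153.8, 194.9, 298.6, 296.2], 0.74)]
scene oil_bottle [([498.7, 212.5, 515.5, 290.3], 0.74), ([155.3, 195.8, 300.3, 295.5], 0.66), ([307.6, 224.5, 327.3, 252.4], 0.65)]
scene lane_rail_left [([211.5, 229.2, 259.8, 286.1], 0.94), ([156.3, 194.1, 302.4, 295.0], 0.51)]
```

View pics/top.png

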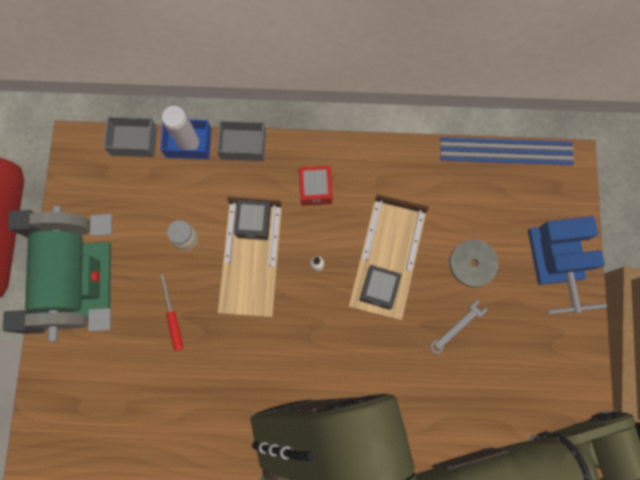

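View pics/scene.png

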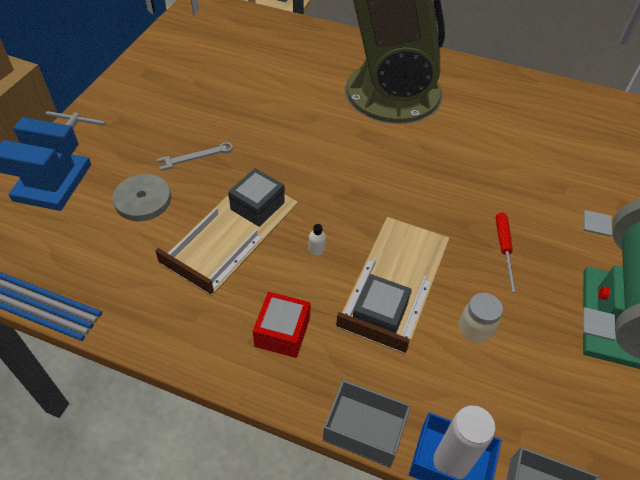

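Candidates in the top view are the dark case at (381,287) on the near end of the right lane, the dark case at (252,219) already home in the left lane, and the red box at (316,184), which is a look-alike. I choose (381,287). Next I'll measure the lane and the case.

```bash
cat > m.py <<'E'
from h import *
c=dict(np.load("top.npz")); W=world(c); img=c["img"]
z=W[...,2]; ok=c["z_map"]>0
roi=np.zeros_like(ok); roi[185:330,340:440]=1
for nm,lo,hi in [("case",.056,.076),("stop",.036,.052),("board",.003,.0095)]:
    m=ok&roi&(z>lo)&(z<hi)
    n,l,s,ce=cv2.connectedComponentsWithStats(m.astype(np.uint8))
    k=1+s[1:,4].argmax(); p=W[l==k]
    r=cv2.minAreaRect((p[:,:2]*1000).astype(np.float32))
    print(nm,s[k],np.median(p[:,2]).round(4),r,p.mean(0).round(4))
cr=cv2.resize(img[185:330,330:440],None,fx=4,fy=4)
cv2.imwrite("pics/crop.png",cr[:,:,::-1])
E
python3 m.py
```

```text
case [ 360  265   42   43 1212] 0.0655 ((511.020751953125, -158.33065795898438), (84.4133529663086, 91.49422454833984), 75.28753662109375) [ 0.5106 -0.1577  0.0655]
stop [376 195  53  16 236] 0.0443 ((737.1644287109375, -211.94815063476562), (139.1625518798828, 14.521369934082031), 77.91568756103516) [ 0.7361 -0.2124  0.0442]
board [ 349  200   76  123 2920] 0.0059 ((591.489990234375, -178.26885986328125), (154.37747192382812, 303.6607360839844), 79.59811401367188) [ 0.6074 -0.184   0.006 ]
```

View pics/crop.png

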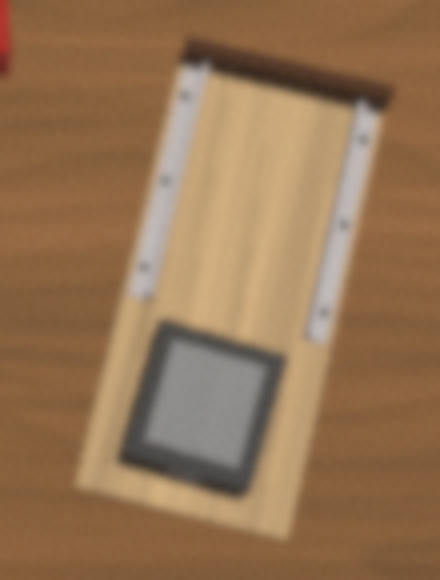

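Request:
step_arm --plan '[{"dz": -0.3,"rz": 0.094},{"dz": -0.3,"rz": 0.094},{"dz": -0.3,"rz": 0.094},{"dz": -0.3,"rz": 0.094},{"dx": 0.18,"dy": -0.36},{"dx": 0.18,"dy": -0.36},{"dx": 0.18,"dy": -0.36},{"dx": 0.18,"dy": -0.36},{"dx": 0.18,"dy": -0.36},{"dx": 0.18,"dy": -0.36}]'

```text
$.plan[0]: bad value
```

Request:
step_arm --plan '[{"dx": 0.18,"dy": -0.36},{"dx": 0.18,"dy": -0.36},{"dx": 0.18,"dy": -0.36},{"dx": 0.18,"dy": -0.36},{"dx": 0.18,"dy": -0.36},{"dx": 0.18,"dy": -0.36},{},{}]'

```text
$.plan[0]: bad value
```

```bash
cat >> h.py <<'E'
from scipy.spatial.transform import Rotation as Ro
def wrist(n):
    o=telemetry.get_obs(); c=viewer.camera("wrist"); save(c,n+".png")
    T=np.eye(4); T[:3,:3]=Ro.from_euler("xyz",o["eef_rot"]).as_matrix(); T[:3,3]=o["ee_pos"]
    M=np.linalg.inv(T@np.array(c["tool_from_camera"])); c=dict(c); c["R"]=M[:3,:3]; c["t"]=M[:3,3]
    np.savez(n+".npz",**{k:c[k] for k in("img","z_map","fx","fy","cx","cy","R","t")})
    return o,c,world(c)
E
cat > w.py <<'E'
from h import *; import sys
o,c,W=wrist(sys.argv[1]); print(o["ee_pos"],o["eef_rot"],o["qpos"].round(2),o["time_s"])
z=W[...,2]; ok=(c["z_map"]>0)
for nm,lo,hi in [("case",.058,.075),("stop",.036,.052),("rails",.018,.033),("board",.0035,.010)]:
    m=ok&(z>lo)&(z<hi)&(np.abs(W[...,0]-.6)<.25)&(np.abs(W[...,1]+.18)<.13)
    n,l,s,ce=cv2.connectedComponentsWithStats(m.astype(np.uint8))
    for k in 1+np.argsort(-s[1:,4])[:2 if nm=="rails" else 1]:
        if s[k,4]<60: continue
        p=W[l==k]; r=cv2.minAreaRect((p[:,:2]*1000).astype(np.float32))
        print(nm,s[k],np.median(p[:,2]).round(4),np.round(r[0],1),np.round(r[1],1),round(r[2],2)," corners",cv2.boxPoints(r).round(1).tolist())
E
python3 w.py w1
```

```text
[ 0.18433221 -0.51815479  0.18331784] [-3.14151835e+00  1.70338020e-05  3.41770820e-01] [-1.3   0.3   1.52 -0.    1.32 -0.07] 0.5
```

View pics/w1.png

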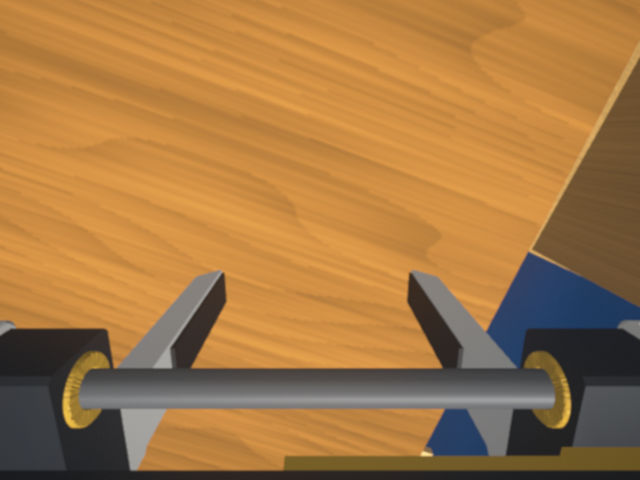

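The picture shows only bare bench ahead, with the fingers at (205,320) and (430,320). The move was refused because each row needs every key.

Request:
step_arm --plan '[{"dx": 0,"dy": 0,"dz": -0.3,"rx": 0,"ry": 0,"rz": 0.094,"claw": 0},{"dx": 0,"dy": 0,"dz": -0.3,"rx": 0,"ry": 0,"rz": 0.094,"claw": 0},{"dx": 0,"dy": 0,"dz": -0.3,"rx": 0,"ry": 0,"rz": 0.094,"claw": 0},{"dx": 0,"dy": 0,"dz": -0.3,"rx": 0,"ry": 0,"rz": 0.094,"claw": 0},{"dx": 0.14,"dy": -0.36,"dz": 0,"rx": 0,"ry": 0,"rz": 0,"claw": 0},{"dx": 0.14,"dy": -0.36,"dz": 0,"rx": 0,"ry": 0,"rz": 0,"claw": 0},{"dx": 0.14,"dy": -0.36,"dz": 0,"rx": 0,"ry": 0,"rz": 0,"claw": 0},{"dx": 0.14,"dy": -0.36,"dz": 0,"rx": 0,"ry": 0,"rz": 0,"claw": 0},{"dx": 0.14,"dy": -0.36,"dz": 0,"rx": 0,"ry": 0,"rz": 0,"claw": 0},{"dx": 0.14,"dy": -0.36,"dz": 0,"rx": 0,"ry": 0,"rz": 0,"claw": 0}]'

```text
time_s: 1.55
ee_pos: [0.3196, -0.3281, 0.3035]
eef_rot: [3.141, -0.0, -0.249]
force: [0.0, -1.1, 0.4]
grip_width: 0.0938
grip_force: 0.0
```

Request:
step_arm --plan '[{"dx": 0.14,"dy": -0.36,"dz": 0,"rx": 0,"ry": 0,"rz": 0,"claw": 0},{"dx": 0.14,"dy": -0.36,"dz": 0,"rx": 0,"ry": 0,"rz": 0,"claw": 0},{"dx": 0.14,"dy": -0.36,"dz": 0,"rx": 0,"ry": 0,"rz": 0,"claw": 0},{"dx": 0.14,"dy": -0.36,"dz": 0,"rx": 0,"ry": 0,"rz": 0,"claw": 0},{"dx": 0.14,"dy": -0.36,"dz": 0,"rx": 0,"ry": 0,"rz": 0,"claw": 0},{"dx": 0.14,"dy": -0.36,"dz": 0,"rx": 0,"ry": 0,"rz": 0,"claw": 0},{"dx": 0,"dy": 0,"dz": 0,"rx": 0,"ry": 0,"rz": 0,"claw": 0},{"dx": 0,"dy": 0,"dz": 0,"rx": 0,"ry": 0,"rz": 0,"claw": 0}]'

```text
time_s: 2.35
ee_pos: [0.4536, -0.1405, 0.3032]
eef_rot: [3.141, 0.0, -0.247]
force: [0.2, 0.6, 0.1]
grip_width: 0.0938
grip_force: 0.0
```

```bash
python3 w.py w2
```

```text
[ 0.45362615 -0.14047129  0.30321752] [ 3.14145044e+00  3.62487141e-04 -2.47122315e-01] [-0.38  0.06  1.52 -0.    1.55  1.44] 2.35
case [ 283  108   75   81 5838] 0.0658 [ 510.4 -157.7] [84.  90.2] 75.21  corners [[456.1000061035156, -186.8000030517578], [543.2999877929688, -209.8000030517578], [564.7000122070312, -128.60000610351562], [477.5, -105.5999984741211]]
rails [271   0   9  93 373] 0.0253 [ 634.3 -135.4] [ 4.3 98.4] 77.72  corners [[585.7999877929688, -127.0], [681.9000244140625, -147.89999389648438], [682.7999877929688, -143.6999969482422], [586.7000122070312, -122.80000305175781]]
rails [363   0   5  90 361] 0.0255 [ 610.2 -238.4] [ 4.1 94.9] 77.89  corners [[563.4000244140625, -230.39999389648438], [656.0999755859375, -250.3000030517578], [657.0, -246.3000030517578], [564.2999877929688, -226.39999389648438]]
board [  260     0   118   198 14711] 0.0056 [ 562.7 -174.1] [140.3 234.9] 77.74  corners [[433.0, -217.6999969482422], [662.5, -267.6000061035156], [692.2999877929688, -130.5], [462.79998779296875, -80.5999984741211]]
```

View pics/w2.png

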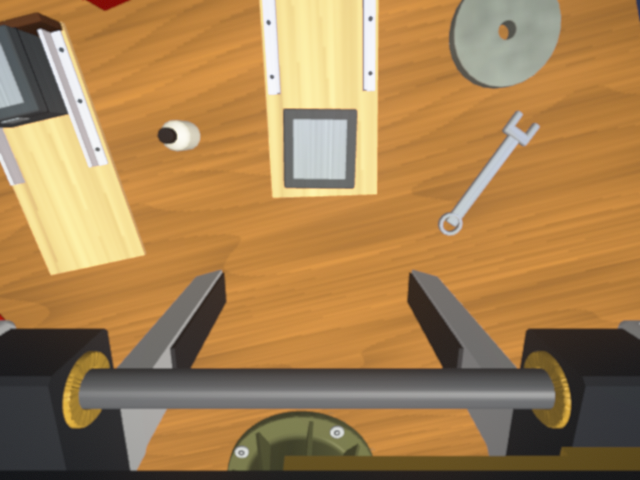

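The view shows the case at (320,148) in the lane, the rail mouth ends at about (272,93) and (369,90), and the oil bottle at (180,135). Sizes match: 84 x 90 for the case, 140 for the board, 102 between the rails. In the lane frame the case is at x = -87, y = +5 mm, yaw -0.044. I'll straddle it above rail height.

Request:
step_arm --plan '[{"dx": 0.2,"dy": 0.01,"dz": 0,"rx": 0,"ry": 0,"rz": 0.007,"claw": 0},{"dx": 0.2,"dy": 0.01,"dz": 0,"rx": 0,"ry": 0,"rz": 0,"claw": 0},{"dx": 0.2,"dy": 0,"dz": 0,"rx": 0,"ry": 0,"rz": 0,"claw": 0},{"dx": 0,"dy": 0,"dz": 0.39,"rx": 0,"ry": 0,"rz": 0,"claw": 0},{"dx": 0,"dy": 0,"dz": 0.39,"rx": 0,"ry": 0,"rz": 0,"claw": 0},{"dx": 0,"dy": 0,"dz": 0.39,"rx": 0,"ry": 0,"rz": 0,"claw": 0},{"dx": 0,"dy": 0,"dz": 0.39,"rx": 0,"ry": 0,"rz": 0,"claw": 0},{"dx": 0,"dy": 0,"dz": 0.39,"rx": 0,"ry": 0,"rz": 0,"claw": 0},{"dx": 0,"dy": 0,"dz": 0,"rx": 0,"ry": 0,"rz": 0,"claw": 0},{"dx": 0,"dy": 0,"dz": 0,"rx": 0,"ry": 0,"rz": 0,"claw": 0}]'

```text
time_s: 3.4
ee_pos: [0.5111, -0.1589, 0.1096]
eef_rot: [3.142, -0.0, -0.261]
force: [-0.5, 0.7, 0.6]
grip_width: 0.0941
grip_force: 0.0
```

```bash
cat > p.py <<'E'
from h import *
o=telemetry.get_obs(); p=o["ee_pos"][:2]-[.5945,-.1810]
u=np.array([.9772,-.2124]); n=np.array([.2124,.9772])
print("tcp lane x,y mm",(p@u*1e3).round(1),(p@n*1e3).round(1),"z",o["ee_pos"][2].round(4),"yaw rel",(o["eef_rot"][2]+.214).round(4),"F",o["force"].round(1),o["grip_width"].round(4),o["time_s"])
E
python3 p.py
```

```text
Traceback (most recent call last):
  File "p.py", line 4, in <module>
    print("tcp lane x,y mm",(p@u*1e3).round(1),(p@n*1e3).round(1),"z",o["ee_pos"][2].round(4),"yaw rel",(o["eef_rot"][2]+.214).round(4),"F",o["force"].round(1),o["grip_width"].round(4),o["time_s"])
                                                                                                                                                                ^^^^^^^^^^^^^^^^^^^^^
AttributeError: 'float' object has no attribute 'round'
```

Request:
step_arm --plan '[{"dx": 0,"dy": -0.012,"dz": 0.18,"rx": 0,"ry": 0,"rz": 0,"claw": 0},{"dx": 0,"dy": 0,"dz": 0.18,"rx": 0,"ry": 0,"rz": 0,"claw": 0},{"dx": 0,"dy": 0,"dz": 0.18,"rx": 0,"ry": 0,"rz": 0,"claw": 0},{"dx": 0,"dy": 0,"dz": 0,"rx": 0,"ry": 0,"rz": 0,"claw": 0},{"dx": 0,"dy": 0,"dz": 0,"rx": 0,"ry": 0,"rz": 0,"claw": 0.2},{"dx": 0,"dy": 0,"dz": 0,"rx": 0,"ry": 0,"rz": 0,"claw": 0.2},{"dx": 0,"dy": 0,"dz": 0,"rx": 0,"ry": 0,"rz": 0,"claw": 0.2},{"dx": 0,"dy": 0,"dz": 0,"rx": 0,"ry": 0,"rz": 0,"claw": 0.2}]' --grip_force 4

```text
time_s: 4.2
ee_pos: [0.5117, -0.157, 0.0551]
eef_rot: [3.141, -0.001, -0.26]
force: [0.1, -0.4, -0.7]
grip_width: 0.075
grip_force: 0.0
```

```bash
sed -i 's/o\["grip_width"\].round(4)/round(o["grip_width"],4)/' p.py; python3 p.py
```

```text
tcp lane x,y mm -86.0 5.9 z 0.0551 yaw rel -0.0458 F [ 0.1 -0.4 -0.7] 0.075 4.2
```

```bash
python3 w.py w3
```

```text
[ 0.51171776 -0.15698001  0.05511127] [ 3.14144991e+00 -1.08215537e-03 -2.59803121e-01] [-0.37  0.41  1.69 -0.    1.04  1.46] 4.2
case [  240   196   160   156 23255] 0.0659 [ 510.6 -157.8] [84.5 90. ] 75.14  corners [[456.29998779296875, -187.10000610351562], [543.2999877929688, -210.1999969482422], [565.0, -128.5], [478.0, -105.5]]
stop [243 190 153   7 585] 0.0452 [ 553.6 -168.9] [84.4  1.4] 75.03  corners [[542.0, -209.5], [543.4000244140625, -209.89999389648438], [565.2000122070312, -128.39999389648438], [563.7999877929688, -128.0]]
rails [ 215    0   26  156 1493] 0.0252 [ 627.7 -134. ] [ 4.7 85. ] 77.8  corners [[585.7000122070312, -127.30000305175781], [668.7999877929688, -145.3000030517578], [669.7999877929688, -140.6999969482422], [586.7000122070312, -122.69999694824219]]
rails [ 404    0   13  147 1466] 0.0252 [ 602.9 -236.8] [ 4.9 79.4] 77.74  corners [[563.5999755859375, -230.8000030517578], [641.2000122070312, -247.60000610351562], [642.2000122070312, -242.89999389648438], [564.7000122070312, -226.0]]
board [  198     0   236   285 41343] 0.0056 [ 571.2 -175.9] [140.5 188.4] 77.76  corners [[464.29998779296875, -224.60000610351562], [648.4000244140625, -264.5], [678.2000122070312, -127.19999694824219], [494.1000061035156, -87.19999694824219]]
```

View pics/w3.png

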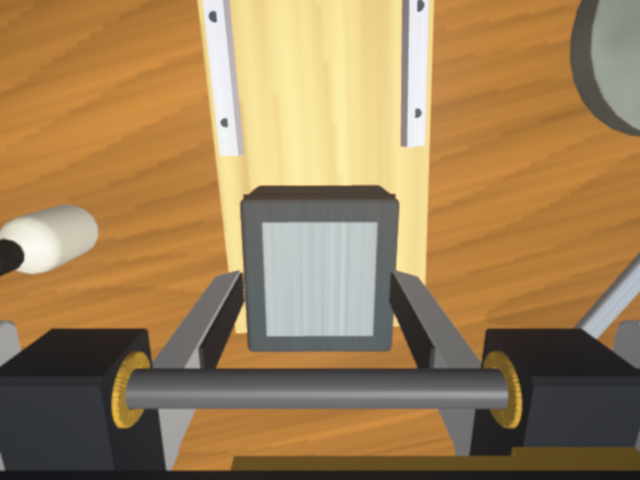

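The view shows the fingers beside the case at (240,280) and (393,280), with the case undisturbed. The opening reads 75 mm with no grip force, so I'll check the finger depths.

```bash
python3 - <<'E'
from h import *
print(viewer.camera("wrist")["tool_from_camera"])
for n in("w2","w3"):
    c=dict(np.load(n+".npz")); W=world(c)
    for v in (275,280,300,330):
        for a,b in((200,260),(380,440)):
            row=c["z_map"][v,a:b]; i=a+np.where(row>0,row,9).argmin()
            print(n,v,i,c["z_map"][v,i].round(4),W[v,i].round(4))
E
python3 p.py
```

```text
[[-4.79317090e-04 -9.65177855e-01 -2.61594111e-01  7.58919298e-02]
 [ 9.99999806e-01 -3.58812868e-04 -5.08416504e-04 -6.28603413e-04]
 [ 3.96849017e-04 -2.61594304e-01  9.65177840e-01 -2.00921808e-01]
 [ 0.00000000e+00  0.00000000e+00  0.00000000e+00  1.00000000e+00]]
w2 275 210 0.1826 [ 0.4758 -0.0918  0.3329]
w2 275 419 0.1813 [ 0.4514 -0.1905  0.3341]
w2 280 205 0.1754 [ 0.4762 -0.0916  0.3403]
w2 280 431 0.1755 [ 0.4502 -0.1944  0.3402]
w2 300 200 0.1552 [ 0.4749 -0.0953  0.3613]
w2 300 435 0.1544 [ 0.4514 -0.1897  0.3621]
w2 330 200 0.1512 [ 0.4649 -0.094   0.3682]
w2 330 439 0.143 [ 0.4459 -0.1862  0.3755]
w3 275 223 0.1822 [ 0.533  -0.1148  0.0853]
w3 275 397 0.1821 [ 0.5112 -0.1967  0.0853]
w3 280 217 0.1748 [ 0.5336 -0.114   0.0928]
w3 280 402 0.1755 [ 0.5111 -0.1977  0.0921]
w3 300 214 0.1545 [ 0.5322 -0.1179  0.1139]
w3 300 433 0.1538 [ 0.5093 -0.2052  0.1145]
w3 330 201 0.1313 [ 0.5315 -0.1196  0.138 ]
w3 330 437 0.1306 [ 0.5106 -0.1995  0.1386]
tcp lane x,y mm -86.2 6.0 z 0.0547 yaw rel -0.0458 F [ 0.2 -0.5 -0.2] 0.0754 4.3
```

Run:
```python
from h import *
for n,tc in(("w2",.3032),("w3",.0551)):
    c=dict(np.load(n+".npz")); W=world(c)
    o=np.array([.4536,-.1405,.3032]) if n=="w2" else np.array([.5117,-.157,.0551])
    y=-.2471 if n=="w2" else -.2598
    Rm=Ro.from_euler("xyz",[np.pi,0,y]).as_matrix()
    L=(W-o)@Rm*1000
    for v,us in((272,(218,221,224,226,230,236,240,242)),(285,(215,220,224,230,236,240)),(274,(392,395,400,406,410,414))):
        print(n,v,[(u,L[v,u].round(0).astype(int).tolist()) for u in us])
```

```text
w2 272 [(218, [9, -50, -25]), (221, [8, -49, -22]), (224, [-115, -134, 304]), (226, [-115, -130, 303]), (230, [-115, -125, 303]), (236, [-115, -116, 302]), (240, [-115, -110, 303]), (242, [-115, -108, 303])]
w2 285 [(215, [8, -48, -39]), (220, [5, -48, -32]), (224, [3, -47, -25]), (230, [-135, -126, 302]), (236, [-135, -117, 303]), (240, [-135, -112, 304])]
w2 274 [(392, [-118, 108, 304]), (395, [-118, 112, 304]), (400, [-118, 120, 304]), (406, [-118, 128, 304]), (410, [9, 46, -26]), (414, [8, 48, -25])]
w3 272 [(218, [-21, -73, 56]), (221, [-21, -70, 55]), (224, [-21, -68, 55]), (226, [-21, -67, 56]), (230, [10, -44, -26]), (236, [9, -41, -24]), (240, [-19, -55, 49]), (242, [-19, -54, 50])]
w3 285 [(215, [10, -47, -43]), (220, [10, -45, -42]), (224, [10, -43, -43]), (230, [9, -40, -41]), (236, [8, -38, -39]), (240, [4, -38, -30])]
w3 274 [(392, [8, 37, -24]), (395, [8, 39, -25]), (400, [9, 40, -28]), (406, [9, 43, -28]), (410, [10, 45, -28]), (414, [-21, 69, 51])]
```

The depth map puts the visible finger ends about 22 mm behind the reported TCP, at z of about 0.077. That is above the case top, so the jaws closed over nothing and the 17 mm tip offset doesn't hold here. I'll reopen, go down a little, and test-close.

Request:
step_arm --plan '[{"dx": 0,"dy": 0.011,"dz": 0,"rx": 0,"ry": 0,"rz": 0,"claw": 0},{"dx": 0,"dy": 0,"dz": 0,"rx": 0,"ry": 0,"rz": 0,"claw": 0},{"dx": 0,"dy": 0,"dz": 0,"rx": 0,"ry": 0,"rz": 0,"claw": 0},{"dx": 0,"dy": 0,"dz": 0.1,"rx": 0,"ry": 0,"rz": 0,"claw": 0},{"dx": 0,"dy": 0,"dz": 0.1,"rx": 0,"ry": 0,"rz": 0,"claw": 0},{"dx": 0,"dy": 0,"dz": 0,"rx": 0,"ry": 0,"rz": 0,"claw": 0}]'

```text
time_s: 4.9
ee_pos: [0.5101, -0.1575, 0.0324]
eef_rot: [-3.141, 0.003, -0.26]
force: [-0.4, -0.2, 0.2]
grip_width: 0.0941
grip_force: 0.0
```

```bash
python3 p.py
python3 - <<'E'
from h import *
o,c,W=wrist("w4")
Rm=Ro.from_euler("xyz",o["eef_rot"]).as_matrix(); L=(W-o["ee_pos"])@Rm*1000
for a,b in((190,250),(385,450)):
    m=(np.abs(L[240:300,a:b,0]-7)<5)&(np.abs(np.abs(L[240:300,a:b,1])-48)<6)&(c["z_map"][240:300,a:b]<.22)&(c["z_map"][240:300,a:b]>0)
    p=L[240:300,a:b][m]; print("finger tool z max",np.percentile(p[:,2],[90,98,100]),"y",np.abs(p[:,1]).min())
    q=W[240:300,a:b][m]; print("world z min",q[:,2].min())
E
```

```text
tcp lane x,y mm -87.5 5.0 z 0.0324 yaw rel -0.0458 F [-0.4 -0.2  0.2] 0.0941 4.9
finger tool z max [-26.65107022 -22.74566209 -21.33073722] y 42.09870686518646
world z min 0.05371209459807814
finger tool z max [-26.68997948 -22.86941081 -21.44485336] y 42.06915886656464
world z min 0.0537929033430825
```

Request:
step_arm --plan '[{"dx": 0,"dy": 0,"dz": 0.05,"rx": 0,"ry": 0,"rz": 0,"claw": 0},{"dx": 0,"dy": 0,"dz": 0.05,"rx": 0,"ry": 0,"rz": 0,"claw": 0},{"dx": 0,"dy": 0,"dz": 0,"rx": 0,"ry": 0,"rz": 0,"claw": 0.2},{"dx": 0,"dy": 0,"dz": 0,"rx": 0,"ry": 0,"rz": 0,"claw": 0.2},{"dx": 0,"dy": 0,"dz": 0,"rx": 0,"ry": 0,"rz": 0,"claw": 0.2},{"dx": 0,"dy": 0,"dz": 0,"rx": 0,"ry": 0,"rz": 0,"claw": 0.2}]' --grip_force 4

```text
time_s: 5.55
ee_pos: [0.511, -0.1578, 0.0242]
eef_rot: [-3.141, 0.0, -0.26]
force: [0.1, -0.3, -3.1]
grip_width: 0.0839
grip_force: 4.0
```

```bash
python3 p.py
```

```text
tcp lane x,y mm -86.6 4.9 z 0.0242 yaw rel -0.0459 F [ 0.1 -0.3 -3.1] 0.0839 5.55
```

The grip reads 83.9 mm at 4 N. I'll turn the case square and slide it sideways to the lane's middle, while it is still before the rails.

Request:
step_arm --plan '[{"dx": 0,"dy": 0,"dz": 0.01,"rx": 0,"ry": 0,"rz": -0.01,"claw": 0.2},{"dx": 0,"dy": 0,"dz": 0,"rx": 0,"ry": 0,"rz": -0.01,"claw": 0.2},{"dx": 0,"dy": 0,"dz": 0,"rx": 0,"ry": 0,"rz": -0.009,"claw": 0.2},{"dx": 0,"dy": 0.016,"dz": 0,"rx": 0,"ry": 0,"rz": 0,"claw": 0.2},{"dx": 0,"dy": 0.016,"dz": 0,"rx": 0,"ry": 0,"rz": 0,"claw": 0.2},{"dx": 0,"dy": 0.016,"dz": 0,"rx": 0,"ry": 0,"rz": 0,"claw": 0.2},{"dx": 0,"dy": 0,"dz": 0,"rx": 0,"ry": 0,"rz": 0,"claw": 0.2},{"dx": 0,"dy": 0,"dz": 0,"rx": 0,"ry": 0,"rz": 0,"claw": 0.2}]'

```text
time_s: 6.35
ee_pos: [0.5104, -0.1625, 0.0237]
eef_rot: [-3.141, -0.001, -0.214]
force: [0.4, 3.3, 5.6]
grip_width: 0.0834
grip_force: 4.0
```

```bash
python3 p.py; python3 w.py w5|grep -v rails
```

```text
tcp lane x,y mm -86.1 0.2 z 0.0237 yaw rel -0.0003 F [0.4 3.3 5.6] 0.0834 6.35
[ 0.51043194 -0.1625426   0.02370381] [-3.14134840e+00 -8.06563232e-04 -2.14326673e-01] [-0.38  0.46  1.71  0.    0.97  1.41] 6.35
case [  193   206   248   162 29999] 0.066 [ 515.6 -163.1] [107.8  79.1] 77.73  corners [[465.5, -207.3000030517578], [542.7999877929688, -224.1999969482422], [565.7000122070312, -118.80000305175781], [488.3999938964844, -102.0]]
stop [228 199 179  10 967] 0.0448 [ 553.  -171.3] [84.6  2.3] 77.5  corners [[542.7999877929688, -212.39999389648438], [545.0, -212.89999389648438], [563.2999877929688, -130.3000030517578], [561.0999755859375, -129.8000030517578]]
board [  183     0   270   279 47747] 0.0057 [ 575.3 -176.8] [140.7 154.8] 77.78  corners [[484.70001220703125, -229.1999969482422], [636.0, -261.8999938964844], [665.7999877929688, -124.4000015258789], [514.5, -91.5999984741211]]
```

The case is square, within about 0.3°, and y is about +0.7 mm. I'll open, rise, go behind, and come down with the fingers half closed so there are two contact points clear of the latch.

Request:
step_arm --plan '[{"dx": 0,"dy": 0,"dz": 0,"rx": 0,"ry": 0,"rz": 0,"claw": 0},{"dx": 0,"dy": 0,"dz": 0,"rx": 0,"ry": 0,"rz": 0,"claw": 0},{"dx": 0,"dy": 0,"dz": 0,"rx": 0,"ry": 0,"rz": 0,"claw": 0},{"dx": 0,"dy": 0,"dz": -0.2,"rx": 0,"ry": 0,"rz": 0,"claw": 0},{"dx": 0,"dy": 0,"dz": -0.2,"rx": 0,"ry": 0,"rz": 0,"claw": 0},{"dx": 0,"dy": 0,"dz": -0.3,"rx": 0,"ry": 0,"rz": 0,"claw": 0},{"dx": -0.3,"dy": 0,"dz": 0,"rx": 0,"ry": 0,"rz": 0,"claw": 0.5},{"dx": -0.3,"dy": 0,"dz": 0,"rx": 0,"ry": 0,"rz": 0,"claw": 0.5},{"dx": -0.24,"dy": 0,"dz": 0,"rx": 0,"ry": 0,"rz": 0,"claw": 0.5},{"dx": 0,"dy": 0,"dz": 0,"rx": 0,"ry": 0,"rz": 0,"claw": 0.5}]'

```text
time_s: 7.4
ee_pos: [0.4261, -0.1443, 0.0934]
eef_rot: [3.142, 0.001, -0.215]
force: [0.2, -0.9, 0.4]
grip_width: 0.0651
grip_force: 0.0
```

```bash
python3 p.py; python3 w.py w6
```

```text
tcp lane x,y mm -172.4 0.1 z 0.0934 yaw rel -0.0006 F [ 0.2 -0.9  0.4] 0.0651 7.4
[ 0.42608591 -0.14428431  0.09336164] [ 3.14157084e+00  7.25562258e-04 -2.14569587e-01] [-0.41  0.18  1.89 -0.    1.07  1.38] 7.4
case [  243    33   149   161 22662] 0.0659 [ 509.8 -161.8] [84.4 90.3] 77.41  corners [[456.5, -193.10000610351562], [544.7000122070312, -212.8000030517578], [563.0999755859375, -130.39999389648438], [474.8999938964844, -110.69999694824219]]
rails [231   0  10  15 118] 0.0248 [ 589.9 -125.9] [4.1 8.3] 77.78  corners [[585.4000244140625, -127.0], [593.5, -128.8000030517578], [594.4000244140625, -124.80000305175781], [586.2000122070312, -123.0]]
rails [395   0   9  15 117] 0.0247 [ 567.4 -229. ] [4.3 8.1] 79.08  corners [[563.0999755859375, -230.39999389648438], [571.0, -231.89999389648438], [571.7999877929688, -227.6999969482422], [563.9000244140625, -226.10000610351562]]
board [  215     0   205   206 16236] 0.0056 [ 517.6 -164.3] [140.6 142.9] 77.81  corners [[433.0, -217.89999389648438], [572.5999755859375, -248.10000610351562], [602.2999877929688, -110.69999694824219], [462.6000061035156, -80.5]]
```

View pics/w6.png

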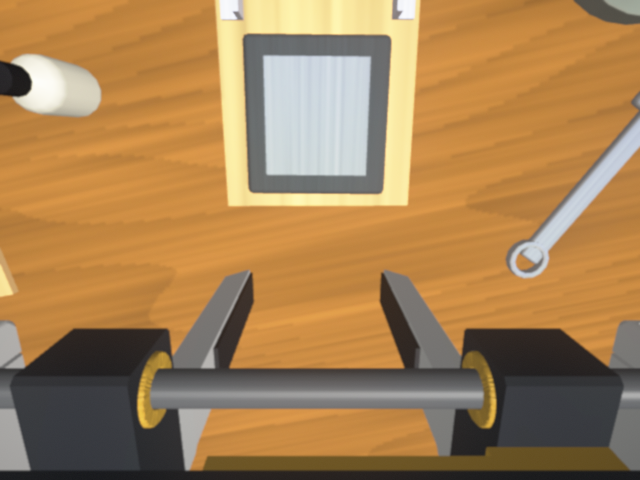

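The case sits square at (317,113) with the rails just ahead at (230,8) and (404,8), and it didn't move on release. Now I'll go down behind it and push.

Request:
step_arm --plan '[{"dx": 0,"dy": 0,"dz": 0.25,"rx": 0,"ry": 0,"rz": 0,"claw": 0.5},{"dx": 0,"dy": 0,"dz": 0.25,"rx": 0,"ry": 0,"rz": 0,"claw": 0.5},{"dx": 0,"dy": 0,"dz": 0.2,"rx": 0,"ry": 0,"rz": 0,"claw": 0.5},{"dx": 0,"dy": 0,"dz": 0.1,"rx": 0,"ry": 0,"rz": 0,"claw": 0.5},{"dx": 0.1,"dy": 0,"dz": 0,"rx": 0,"ry": 0,"rz": 0,"claw": 0.5},{"dx": 0.1,"dy": 0,"dz": 0,"rx": 0,"ry": 0,"rz": 0,"claw": 0.5},{"dx": 0,"dy": 0,"dz": 0,"rx": 0,"ry": 0,"rz": 0,"claw": 0.5},{"dx": 0,"dy": 0,"dz": 0,"rx": 0,"ry": 0,"rz": 0,"claw": 0.5}]'

```text
time_s: 8.25
ee_pos: [0.4482, -0.1491, 0.0139]
eef_rot: [3.141, -0.001, -0.214]
force: [-0.8, 0.0, 1.2]
grip_width: 0.0469
grip_force: 0.0
```

```bash
python3 p.py
```

```text
tcp lane x,y mm -149.7 0.1 z 0.0139 yaw rel -0.0001 F [-0.8  0.   1.2] 0.0469 8.25
```

Request:
step_arm --plan '[{"dx": 0.04,"dy": 0,"dz": 0,"rx": 0,"ry": 0,"rz": 0,"claw": 0.5},{"dx": 0.04,"dy": 0,"dz": 0,"rx": 0,"ry": 0,"rz": 0,"claw": 0.5},{"dx": 0.06,"dy": 0,"dz": 0,"rx": 0,"ry": 0,"rz": 0,"claw": 0.5},{"dx": 0.06,"dy": 0,"dz": 0,"rx": 0,"ry": 0,"rz": 0,"claw": 0.5},{"dx": 0.06,"dy": 0,"dz": 0,"rx": 0,"ry": 0,"rz": 0,"claw": 0.5},{"dx": 0.06,"dy": 0,"dz": 0,"rx": 0,"ry": 0,"rz": 0,"claw": 0.5},{"dx": 0.04,"dy": 0,"dz": 0,"rx": 0,"ry": 0,"rz": 0,"claw": 0.5},{"dx": 0.03,"dy": 0,"dz": 0,"rx": 0,"ry": 0,"rz": 0,"claw": 0.5},{"dx": 0,"dy": 0,"dz": 0,"rx": 0,"ry": 0,"rz": 0,"claw": 0.5}]'

```text
time_s: 9.15
ee_pos: [0.4861, -0.1574, 0.0133]
eef_rot: [3.142, -0.001, -0.214]
force: [0.6, -0.5, -0.2]
grip_width: 0.0471
grip_force: 0.0
```

```bash
cat > q.py <<'E'
from h import *; import sys
o,c,W=wrist(sys.argv[1]); z=W[...,2]
u=np.array([.9772,-.2124]); n=np.array([.2124,.9772]); q=W[...,:2]-[.5945,-.1810]
X=q@u*1000; Y=q@n*1000
m=(c["z_map"]>0)&(np.abs(z-.066)<.004)&(np.abs(Y)<60)&(X>o["ee_pos"][:2].dot(u)*1e3-618+0)
n_,l,s,_=cv2.connectedComponentsWithStats(m.astype(np.uint8)); k=1+s[1:,4].argmax(); m=l==k
r=cv2.minAreaRect(np.stack([X[m],Y[m]],1).astype(np.float32)); print("case lane",r,"z",np.median(z[m]).round(4))
E
python3 p.py; python3 q.py w7
```

```text
tcp lane x,y mm -110.9 0.1 z 0.0133 yaw rel -0.0002 F [ 0.6 -0.5 -0.2] 0.0471 9.15
case lane ((-60.383304595947266, 1.1985206604003906), (84.22245788574219, 98.2305908203125), 89.98814392089844) z 0.0659
```

The case is square with y of about +1 mm, so I'll push on.

Request:
step_arm --plan '[{"dx": 0.06,"dy": 0,"dz": 0,"rx": 0,"ry": 0,"rz": 0,"claw": 0.5},{"dx": 0.08,"dy": 0,"dz": 0,"rx": 0,"ry": 0,"rz": 0,"claw": 0.5},{"dx": 0.1,"dy": 0,"dz": 0,"rx": 0,"ry": 0,"rz": 0,"claw": 0.5},{"dx": 0.1,"dy": 0,"dz": 0,"rx": 0,"ry": 0,"rz": 0,"claw": 0.5},{"dx": 0.1,"dy": 0,"dz": 0,"rx": 0,"ry": 0,"rz": 0,"claw": 0.5},{"dx": 0.1,"dy": 0,"dz": 0,"rx": 0,"ry": 0,"rz": 0,"claw": 0.5},{"dx": 0.1,"dy": 0,"dz": 0,"rx": 0,"ry": 0,"rz": 0,"claw": 0.5},{"dx": 0.08,"dy": 0,"dz": 0,"rx": 0,"ry": 0,"rz": 0,"claw": 0.5},{"dx": 0.06,"dy": 0,"dz": 0,"rx": 0,"ry": 0,"rz": 0,"claw": 0.5},{"dx": 0.04,"dy": 0,"dz": 0,"rx": 0,"ry": 0,"rz": 0,"claw": 0.5}]'

```text
time_s: 10.2
ee_pos: [0.5662, -0.1748, 0.0133]
eef_rot: [3.142, 0.0, -0.214]
force: [-2.2, 0.7, 1.8]
grip_width: 0.0463
grip_force: 1.3
```

```bash
python3 p.py; python3 q.py w8
```

```text
tcp lane x,y mm -28.9 0.1 z 0.0133 yaw rel -0.0002 F [-2.2  0.7  1.8] 0.0463 10.2
case lane ((21.461719512939453, 1.1405143737792969), (84.26346588134766, 97.81657409667969), 89.98605346679688) z 0.0659
```

Request:
step_arm --plan '[{"dx": 0.05,"dy": 0,"dz": 0,"rx": 0,"ry": 0,"rz": 0,"claw": 0.5},{"dx": 0.08,"dy": 0,"dz": 0,"rx": 0,"ry": 0,"rz": 0,"claw": 0.5},{"dx": 0.1,"dy": 0,"dz": 0,"rx": 0,"ry": 0,"rz": 0,"claw": 0.5},{"dx": 0.1,"dy": 0,"dz": 0,"rx": 0,"ry": 0,"rz": 0,"claw": 0.5},{"dx": 0.1,"dy": 0,"dz": 0,"rx": 0,"ry": 0,"rz": 0,"claw": 0.5},{"dx": 0.08,"dy": 0,"dz": 0,"rx": 0,"ry": 0,"rz": 0,"claw": 0.5},{"dx": 0.05,"dy": 0,"dz": 0,"rx": 0,"ry": 0,"rz": 0,"claw": 0.5},{"dx": 0.03,"dy": 0,"dz": 0,"rx": 0,"ry": 0,"rz": 0,"claw": 0.5},{"dx": 0.02,"dy": 0,"dz": 0,"rx": 0,"ry": 0,"rz": 0,"claw": 0.5},{"dx": 0,"dy": 0,"dz": 0,"rx": 0,"ry": 0,"rz": 0,"claw": 0.5}]'

```text
time_s: 11.25
ee_pos: [0.6256, -0.1877, 0.0133]
eef_rot: [3.142, -0.001, -0.214]
force: [-0.7, -0.6, -0.3]
grip_width: 0.0471
grip_force: 0.0
```

```bash
python3 p.py; python3 q.py w9
```

```text
tcp lane x,y mm 31.8 0.0 z 0.0133 yaw rel -0.0003 F [-0.7 -0.6 -0.3] 0.0471 11.25
case lane ((82.20437622070312, 1.13079833984375), (84.14604187011719, 97.80049133300781), 89.9535140991211) z 0.0659
```

Request:
step_arm --plan '[{"dx": 0.02,"dy": 0,"dz": 0,"rx": 0,"ry": 0,"rz": 0,"claw": 0.5},{"dx": 0.02,"dy": 0,"dz": 0,"rx": 0,"ry": 0,"rz": 0,"claw": 0.5},{"dx": 0.02,"dy": 0,"dz": 0,"rx": 0,"ry": 0,"rz": 0,"claw": 0.5},{"dx": 0.02,"dy": 0,"dz": 0,"rx": 0,"ry": 0,"rz": 0,"claw": 0.5},{"dx": 0,"dy": 0,"dz": 0,"rx": 0,"ry": 0,"rz": 0,"claw": 0.5}]'

```text
time_s: 11.8
ee_pos: [0.6336, -0.1895, 0.0134]
eef_rot: [3.142, -0.001, -0.214]
force: [0.1, -0.0, 0.1]
grip_width: 0.0468
grip_force: 0.0
```

Request:
step_arm --plan '[{"dx": 0.01,"dy": 0,"dz": 0,"rx": 0,"ry": 0,"rz": 0,"claw": 0.5},{"dx": 0,"dy": 0,"dz": 0,"rx": 0,"ry": 0,"rz": 0,"claw": 0.5}]'

```text
time_s: 12.0
ee_pos: [0.6341, -0.1896, 0.0133]
eef_rot: [-3.142, 0.0, -0.214]
force: [-2.2, 0.5, 2.4]
grip_width: 0.0471
grip_force: 1.6
```

```bash
python3 p.py; python3 q.py w10
```

```text
tcp lane x,y mm 40.5 0.0 z 0.0133 yaw rel -0.0002 F [-2.2  0.5  2.4] 0.0471 12.0
case lane ((90.91021728515625, 1.1307868957519531), (97.8422622680664, 84.2279281616211), 0.027246328070759773) z 0.0659
```

Request:
step_arm --plan '[{"dx": 0.01,"dy": 0,"dz": 0,"rx": 0,"ry": 0,"rz": 0,"claw": 0.5},{"dx": 0,"dy": 0,"dz": 0,"rx": 0,"ry": 0,"rz": 0,"claw": 0.5}]'

```text
time_s: 12.25
ee_pos: [0.6341, -0.1896, 0.0133]
eef_rot: [-3.142, 0.003, -0.214]
force: [-11.8, 1.2, 6.6]
grip_width: 0.0469
grip_force: 6.2
```

The force jumped to 12 N with no further travel, so the case is against the stop. I'll back off and rise.

Request:
step_arm --plan '[{"dx": -0.05,"dy": 0,"dz": 0,"rx": 0,"ry": 0,"rz": 0,"claw": 0.5},{"dx": -0.2,"dy": 0,"dz": 0,"rx": 0,"ry": 0,"rz": 0,"claw": 0.5},{"dx": -0.2,"dy": 0,"dz": 0,"rx": 0,"ry": 0,"rz": 0,"claw": 0.5},{"dx": 0,"dy": 0,"dz": -0.3,"rx": 0,"ry": 0,"rz": 0,"claw": 0.5},{"dx": 0,"dy": 0,"dz": -0.4,"rx": 0,"ry": 0,"rz": 0,"claw": 0.5},{"dx": 0,"dy": 0,"dz": -0.4,"rx": 0,"ry": 0,"rz": 0,"claw": 0.5},{"dx": 0,"dy": 0,"dz": -0.4,"rx": 0,"ry": 0,"rz": 0,"claw": 0.5},{"dx": 0,"dy": 0,"dz": 0,"rx": 0,"ry": 0,"rz": 0,"claw": 0.5},{"dx": 0,"dy": 0,"dz": 0,"rx": 0,"ry": 0,"rz": 0,"claw": 0.5}]'

```text
time_s: 13.15
ee_pos: [0.5915, -0.1803, 0.1639]
eef_rot: [3.141, -0.002, -0.214]
force: [-0.5, -0.8, -0.6]
grip_width: 0.047
grip_force: 0.0
```

```bash
python3 p.py; python3 q.py w11
```

```text
tcp lane x,y mm -3.1 0.1 z 0.1639 yaw rel -0.0003 F [-0.5 -0.8 -0.6] 0.047 13.15
case lane ((95.08296966552734, 1.0345268249511719), (84.09210205078125, 89.80817413330078), 89.97696685791016) z 0.0659
```

View pics/w11.png

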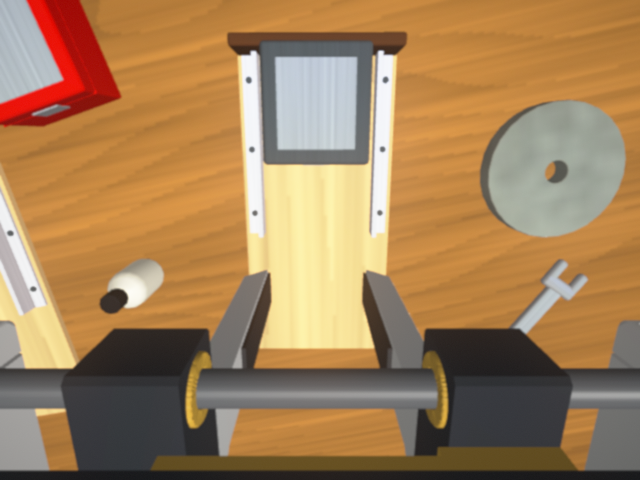

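The case at (317,102) is square against the stop at (317,42), at lane x = 95.1 mm, y = +1.0 mm. The hand is clear.

```bash
python3 -c "from station import hand_in; print(hand_in())"
```

```text
the job is handed in; nothing more can be done
None
```

The case is home against the wooden stop, measured at lane x ≈ 95 mm, 1 mm off the middle line and square. The hand is clear and the job is handed in, but hand_in() gave no verdict; I gripped the case lightly (4 N) to straighten it, then pushed it home with two fingers.

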